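Yellow battery case over the sill of the charging dock

ROBOT

A 6-joint arm with a two-finger parallel gripper is mounted at the origin on a cart in front of the work surface, level with it; the furniture and walls round the work are solid. World frame = base frame: x ahead of the robot, y to its left, z up, the work surface at z = 0. Lengths are in m, angles in rad, forces in N, time in s.
With the tool pointing down it reaches from about 0.35 to 0.875 m from the base axis. Payload 4.2 kg.
Tool frame: the origin (TCP) lies at the very end of the fingers, on their centre line; the grasp point (between the pads) lies 19 mm behind it; z points along the fingers, y is the line along which they close (so a half turn about z gives the same grasp; the last joint's range is limited). The gripper opens to 85 mm and grips with 20 to 120 N. Pads are 22 mm wide; open, the fingers measure 114 mm over their backs; the gripper's body (76 mm by 85 mm) begins 54 mm behind the grasp point. The pads swing forward as they close: fully open they stand 13 mm farther back than shut.
Start: joints at [-0.993, 0.385, 0.008, 0, -1.194, -0.259], TCP at [0.196, -0.593, 0.231] pointing down, gripper open.
Joint ranges: [-3.14, 3.14], [-1.21, 2.06], [-1.07, 1.41], [-3.16, 2.05], [-2.99, -0.16], [-3.1, 3.1]. Speed limits (rad/s): [2.79, 2.79, 3.14, 3.14, 3.14, 3.14].

INTERFACE

Orientations are given as a unit quaternion [w, x, y, z].
In Python, from bench import ctrl gives the robot as it stands. The module is installed in compiled form; this text tells all that it offers.
- The arm moves only by the tool move_arm, never from a script. Its argument "moves" is one flat list of numbers, 7 for each row, row after row: the turn, a rotation vector about the tool's x, y, z normalised to -1 to 1, where 1 is pi rad, then the shift along the tool's x, y, z normalised to -1 to 1, where 1 is 25 cm, then the finger opening in mm, from 0 to 85.4. A call has exactly 5 rows; each row is the pose to reach, as a shift and turn from the pose commanded when the call began, along the tool's axes at that moment, turning the shorter way round; what a row does not reach only later rows make up. A row lasts 1/10 s, in which the tool goes at most 50 mm and 8.59 degrees, less where a joint would pass 70% of its speed; a pose out of reach is approached as far as the arm can. A call with a number of a shift or a turn outside -1 to 1 is refused whole. A call with a gripper value outside its range is refused whole. The fingers move at their own pace and stop on an object; "squeeze" is the grip in N (left out, the last holds). Time passes only in rows, so rows that repeat a pose let the fingers close, or fill a call up. It gives the time, the measured TCP pose, the force, the opening and the grip force at its end, in the units of the state.
- ctrl.sense(): the state, without advancing time (a new reading comes with each control period).
- ctrl.camera(name): name is "scene" or "top"; returns a dict with "image" (400x640x3 uint8, red, green, blue), "fx", "fy", "cx", "cy" (pixels), "D" ([k1, k2, p1, p2, k3] as OpenCV has them; the pictures are not rectified), "rvec" (rotation vector, rad) and "tvec" (3), from world to camera coordinates, as OpenCV has them. Camera axes: x right, y down, z forward; pixel columns grow to the right and rows downward; lengths in m; the calibration is good to about 2 mm. A picture is of the moment at which its call begins. There is no depth.
- ctrl.sign_off(): hands the job in; it is judged then, once.
The state is a dict: "clock": time; "joint_positions": joint angles; "joint_vel": joint speeds; "tau": joint torques, N m; "tool_pos": TCP position; "eef_rot": TCP orientation; "ft_force": force on the tool from outside, world axes, zero at the start; "torque": the same for the moment, N m; "finger_gap": finger opening in m; "grip_force": force on a finger pad.
Only numpy, scipy, OpenCV 4.12 (cv2) and the standard library are available. Lean on these libraries where they do the work, as an engineer would, in place of code of your own. Each camera call takes 0.05 s, during which the arm holds its last target. There are 200 camera calls.

TASK

Put the yellow battery case on charge in the dock bay straight ahead of it. Lift its leading edge by the black knob and set it down on the raised edge of the dock, then let go, so that the case leans there with its tail still on the table; then push it on until it lies flat and square in that bay, fully home against the back stop. Do not pick the whole case up and carry it, and leave the blue case where it stands.

Things in the scene. Friction and masses are not known exactly. Their poses are not given: they have to be found in the camera images.
- dock: Fixed grey two-bay charging dock, no side rails. Origin: centre of its underside, z = 0; +x is the push-in direction (roughly the robot's left). Base plate 150 (x) x 220 (y) x 16 mm high: front edge, an upright 16 mm step, at x = -75 mm; black back stop 50 mm high, its face at x = +75 mm. Bays (dark pads) centred on y = -55 and +55 mm. A case fully home has its origin at x = +15, z = 16 mm.
- yellow_case: Loose yellow closed case, 120 (x) x 76 (y) x 50 mm, 0.3 to 0.6 kg. Origin: centre of underside; +x to its leading end, which faces the dock. Upright round black knob on the lid at x = +42, y = 0: 21 mm thick (cap 23), z = 50 to 78 mm; held by it, the case tips freely, tail down. Starts flat, leading face 20 to 55 mm short of the dock, within 8 mm and 6 degrees of square in line with one bay.
- yellow_tail (a point): Middle of the bottom edge of the yellow case's tail end (away from the dock): x = -60, y = 0, z = 0 mm in the case's frame.
- blue_case: Loose case of the same shape and knob, but blue, flat on the table in front of the other bay, about 110 mm to the side (gap of about 20 to 50 mm between the two). Origin and axes as for the yellow case. Not to be moved.
Mind the look-alikes: they are no part of the job. What is meant by the yellow_case is not brown or pink, and is the larger of those in its own colour.

How it is judged:
By the outcome, as a careful person would: the job done as asked, in the order asked, and still so for the second after the job is handed in, with the robot touching nothing.
It also fails if it takes over 51 s, if anything falls off the work surface, if the arm or the gripper's body presses on something with over 40 N, if the wrist force passes 120 N, or if a joint passes its speed limit or range.

## Working session

There is one attempt and no reset: what is moved stays moved. The work goes in short steps, Python scripts to look and compute and a tool call to move; the robot and the scene stay as the last step left them, time stands still between calls to the robot, and variables do not carry over. Pictures are saved under pics/ and viewed, at most 10 in all, crops included, and the job is handed in when it is done.

Besides the shell and the picture viewer there is one more tool, called after "Call:" in YAML: its name, and indented under it one key for each argument. move_arm: Moves the arm, as the interface text tells. Its arguments: {"type":"object","properties":{"moves":{"type":"array"},"squeeze":{"type":"number"}},"required":["moves"]}

```bash
mkdir -p pics
cat > h.py <<'E'
import numpy as np, cv2
from bench import ctrl
def cam(n):
    c=ctrl.camera(n); c['K']=np.array([[c['fx'],0,c['cx']],[0,c['fy'],c['cy']],[0,0,1.]]); c['D']=np.array(c['D'],float)
    c['R']=cv2.Rodrigues(np.array(c['rvec'],float))[0]; c['t']=np.array(c['tvec'],float).ravel(); return c
def ray(c,uv,z):
    p=cv2.undistortPoints(np.array(uv,float).reshape(-1,1,2),c['K'],c['D']).reshape(-1,2)
    d=np.c_[p,np.ones(len(p))]@c['R']; o=-c['R'].T@c['t']
    return o+d*((z-o[2])/d[:,2])[:,None]
def proj(c,P): return cv2.projectPoints(np.array(P,float).reshape(-1,1,3),np.array(c['rvec'],float),c['t'],c['K'],c['D'])[0].reshape(-1,2)
def save(c,n): cv2.imwrite('pics/'+n,cv2.cvtColor(c['image'],cv2.COLOR_RGB2BGR))
E
python3 - <<'E'
from h import *
for n in('scene','top'):
    c=cam(n);save(c,n+'0.png');print(n,-c['R'].T@c['t'],c['R'][2])
print(ctrl.sense())
E
```

```text
scene [-0.25586114  0.78772071  0.78565948] [ 0.61562378 -0.59637453 -0.51511628]
top [ 0.26272549 -0.09147278  1.57812684] [ 0.22194085  0.01027647 -0.97500598]
{'clock': 0.1, 'joint_positions': array([-9.93368805e-01,  3.85515007e-01,  6.73295891e-03, -3.94743800e-04,
       -1.19401222e+00, -2.58589570e-01]), 'joint_vel': array([ 1.14493990e-03, -1.58279059e-03,  2.00862845e-03,  3.67789987e-03,
        5.62080774e-05, -1.10067876e-03]), 'tau': array([-5.38432948e-05, -3.93319559e+01,  1.88929331e+01,  4.19797942e+00,
       -2.58869863e-03,  4.81383466e-06]), 'tool_pos': array([ 0.19574512, -0.59299725,  0.23030406]), 'eef_rot': array([-2.37865412e-04, -1.58672615e-01,  9.87330730e-01,  9.87431389e-04]), 'ft_force': array([ 0.00181245,  0.256698  , -0.57069293]), 'torque': array([-0.0136499 ,  0.00348163, -0.01270958]), 'grip_force': 0.0, 'finger_gap': 0.08533203788456202}
```

View pics/scene0.png

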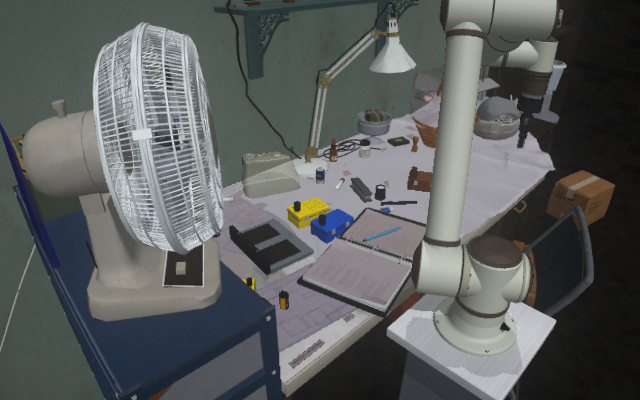

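View pics/top0.png

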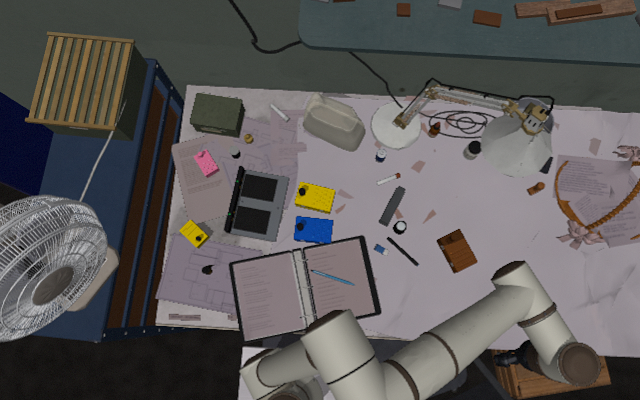

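The top view shows the yellow case at about (315,197), its knob at (303,190), the blue case at (313,230) and the dock at (258,205). Decoys are the pink (206,162) and small yellow (193,233) pieces.

Run:
```python
from h import *
t=cam('top');s=cam('scene')
a=cv2.resize(t['image'][160:250,220:345],None,fx=5,fy=5,interpolation=cv2.INTER_CUBIC)[:, :625]
b=cv2.resize(s['image'][185:285,220:370],None,fx=5,fy=5,interpolation=cv2.INTER_CUBIC)
cv2.imwrite('pics/a.png',a[:,:,::-1]);cv2.imwrite('pics/b.png',b[:,:,::-1])
for n,c in(('top',t),('scene',s)):
  hsv=cv2.cvtColor(c['image'],cv2.COLOR_RGB2HSV)
  for col,lo,hi in(('y',(22,120,60),(35,255,255)),('b',(105,120,50),(125,255,255))):
    m=cv2.inRange(hsv,lo,hi); k,l,st,ce=cv2.connectedComponentsWithStats(m)
    for i in range(1,k):
      if st[i,4]>150:
        print(n,col,st[i],ce[i].round(1))
        if n=='top':
          ct=cv2.findContours((l==i).astype('uint8'),0,2)[0][0]; r=cv2.minAreaRect(ct);bx=cv2.boxPoints(r)
          print(bx.round(1).tolist(),ray(c,bx,.05).round(4).tolist())
```

```text
top y [295 182  40  32 845] [315.1 197.3]
[[293.6000061035156, 204.8000030517578], [299.29998779296875, 180.89999389648438], [335.1000061035156, 189.39999389648438], [329.3999938964844, 213.3000030517578]] [[0.5962, 0.028, 0.05], [0.6764, 0.0153, 0.05], [0.6547, -0.1019, 0.05], [0.575, -0.088, 0.05]]
top y [179 220  30  28 428] [193.8 233.4]
[[179.0, 230.0], [190.5, 218.5], [209.0, 237.0], [197.5, 248.5]] [[0.4937, 0.3841, 0.05], [0.5327, 0.3522, 0.05], [0.477, 0.2869, 0.05], [0.4386, 0.3189, 0.05]]
top b [ 40 146  62  48 332] [ 70.9 176.4]
[[33.79999923706055, 179.8000030517578], [99.0, 144.39999389648438], [112.0, 168.3000030517578], [46.79999923706055, 203.6999969482422]] [[0.6302, 0.8741, 0.05], [0.7625, 0.6826, 0.05], [0.6833, 0.627, 0.05], [0.5538, 0.8173, 0.05]]
top b [ 83 154  31  50 231] [ 98.  177.6]
[[81.80000305175781, 200.1999969482422], [103.30000305175781, 151.89999389648438], [117.80000305175781, 158.39999389648438], [96.4000015258789, 206.6999969482422]] [[0.5717, 0.7074, 0.05], [0.7374, 0.6645, 0.05], [0.7181, 0.6133, 0.05], [0.5534, 0.6573, 0.05]]
top b [ 97 207  28  35 249] [111.  222.2]
[[96.5, 212.89999389648438], [118.5999984741211, 203.8000030517578], [130.39999389648438, 232.6999969482422], [108.30000305175781, 241.6999969482422]] [[0.5334, 0.6536, 0.05], [0.5668, 0.5877, 0.05], [0.4763, 0.5363, 0.05], [0.4437, 0.6016, 0.05]]
top b [294 216  39  28 858] [313.6 229.7]
[[293.20001220703125, 240.39999389648438], [295.8999938964844, 215.5], [332.6000061035156, 219.60000610351562], [329.79998779296875, 244.39999389648438]] [[0.4817, 0.021, 0.05], [0.5617, 0.018, 0.05], [0.5552, -0.0993, 0.05], [0.4755, -0.095, 0.05]]
scene y [288 198  41  31 712] [306.6 211.9]
scene b [  0 123  61 146 979] [ 32.3 209.9]
scene b [311 209  43  34 807] [331.3 224.8]
scene b [ 84 348  33  52 284] [101.7 380.3]
scene b [105 350  66  40 913] [130.8 369.8]
scene b [144 353  69  44 333] [175.  376.1]
```

View pics/a.png

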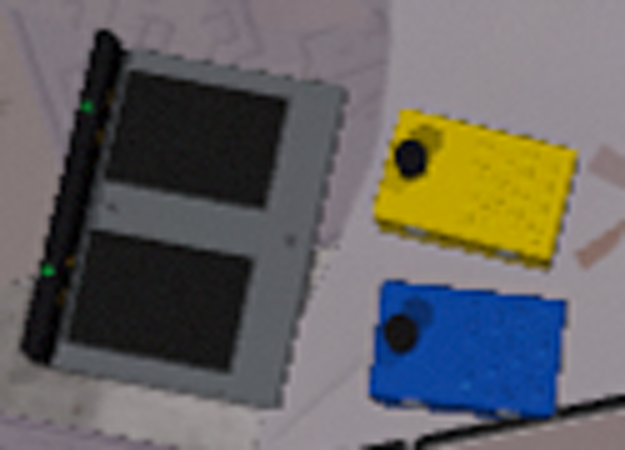

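View pics/b.png

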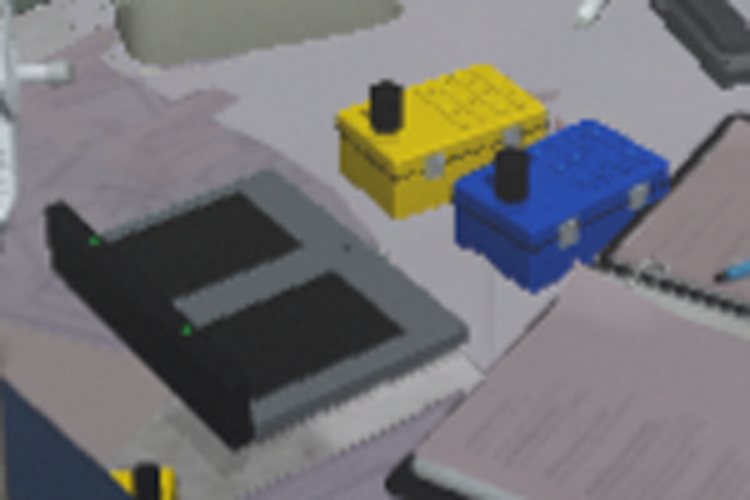

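The crops show the dock plate (front corners at about crop (348,90) and (277,405)), the yellow lid corners and the knob cap at (411,157).

```bash
cat >> h.py <<'E'
def crop_t(p): return (np.array(p,float)+.5)/5-.5+[220,160]
def crop_s(p): return (np.array(p,float)+.5)/5-.5+[220,185]
E
python3 - <<'E'
from h import *
t=cam('top');s=cam('scene')
def sh(n,P): print(n,(P*1000).round(0)[:,:2].tolist()); return P
d=sh('dock top ff,fn,bf?,bn?',ray(t,crop_t([(348,90),(277,405),(122,52),(50,365)]),.016))
d2=sh('dock scene ff,fn,bn',ray(s,crop_s([(265,170),(468,330),(250,408)]),.016))
pads=sh('pads',ray(t,crop_t([(132,72),(289,97),(266,208),(106,182),(92,230),(253,258),(232,371),(69,342)]),.016))
y=sh('yel top ff,ft,nt,nf',ray(t,crop_t([(402,110),(578,150),(552,252),(378,207)]),.05))
y2=sh('yel scene',ray(s,crop_s([(337,118),(488,66),(549,110),(393,166)]),.05))
b=sh('blu top',ray(t,crop_t([(384,282),(567,299),(556,402),(373,393)]),.05))
k=sh('knob top/scene y',np.r_[ray(t,crop_t([(411,157)]),.076),ray(s,crop_s([(387,88)]),.078)])
k=sh('knob top/scene b',np.r_[ray(t,crop_t([(402,333)]),.076),ray(s,crop_s([(513,153)]),.078)])
for n,(p,q) in dict(dockfront=(d[1],d[0]),dockfront_s=(d2[1],d2[0]),yfar=(y[1],y[0]),ynear=(y[2],y[3]),yfar_s=(y2[1],y2[0]),ynear_s=(y2[2],y2[3]),b=(b[1],b[0])).items():
  v=q-p; print(n,np.linalg.norm(v).round(4),np.degrees(np.arctan2(v[1],v[0])).round(1))
E
```

```text
dock top ff,fn,bf?,bn? [[695.0, 52.0], [482.0, 82.0], [712.0, 204.0], [500.0, 230.0]]
dock scene ff,fn,bn [[693.0, 64.0], [475.0, 89.0], [509.0, 226.0]]
pads [[699.0, 196.0], [688.0, 91.0], [612.0, 100.0], [623.0, 206.0], [590.0, 212.0], [578.0, 105.0], [503.0, 113.0], [516.0, 220.0]]
yel top ff,ft,nt,nf [[674.0, 13.0], [654.0, -102.0], [586.0, -89.0], [609.0, 24.0]]
yel scene [[666.0, 23.0], [645.0, -94.0], [576.0, -82.0], [598.0, 36.0]]
blu top [[560.0, 16.0], [556.0, -101.0], [490.0, -97.0], [489.0, 18.0]]
knob top/scene y [[637.0, 3.0], [636.0, 5.0]]
knob top/scene b [[524.0, 1.0], [525.0, 2.0]]
dockfront 0.2147 -8.0
dockfront_s 0.2188 -6.5
yfar 0.1169 80.1
ynear 0.1154 78.5
yfar_s 0.1188 79.7
ynear_s 0.12 79.5
b 0.1171 87.9
```

```bash
cat >> h.py <<'E'
from scipy.spatial.transform import Rotation as Ro
def plan(p,yaw,frompose=None,tilt=0):
    """yaw: world angle (deg) of the push-in direction = tool -x ; tool y lateral, z down"""
    s=ctrl.sense(); q=s['eef_rot']; R=Ro.from_quat([q[1],q[2],q[3],q[0]]); P=s['tool_pos']
    a=np.radians(yaw); u=np.array([np.cos(a),np.sin(a),0]); l=np.array([-u[1],u[0],0])
    best=None
    for sg in(1,-1):
        y=sg*l; z=np.array([0,0,-1.]); T=Ro.from_matrix(np.c_[np.cross(y,z),y,z])
        rv=(R.inv()*T).as_rotvec()
        if best is None or np.linalg.norm(rv)<np.linalg.norm(best): best=rv
    sh=R.inv().apply(np.array(p)-P)
    print('at',P.round(4),'turn',(best/np.pi).round(4),'shift',(sh/.25).round(4),'dist',np.linalg.norm(sh).round(3),'yawerr',np.degrees(best).round(2))
E
python3 - <<'E'
from h import *
plan([.50,-.18,.23],79.6)
plan([.637,.003,.15],79.6)
E
```

```text
at [ 0.1958 -0.5933  0.2309] turn [ 2.000e-04  1.000e-04 -3.408e-01] shift [-1.6735  1.1887  0.0045] dist 0.513 yawerr [ 4.000e-02  2.000e-02 -6.134e+01]
at [ 0.1958 -0.5933  0.2309] turn [ 2.000e-04  1.000e-04 -3.408e-01] shift [-2.4233  1.7118  0.3248] dist 0.746 yawerr [ 4.000e-02  2.000e-02 -6.134e+01]
```

Call:
move_arm:
  moves: [0, 0, -0.04, -0.16, 0.115, 0, 60, 0, 0, -0.08, -0.32, 0.23, 0, 60, 0, 0, -0.12, -0.48, 0.345, 0, 60, 0, 0, -0.16, -0.64, 0.46, 0, 60, 0, 0, -0.2, -0.8, 0.57, 0, 60]
  squeeze: 30

```text
clock: 0.8
tool_pos: [0.3419, -0.3938, 0.2315]
eef_rot: [0.0, -0.458, 0.889, -0.0]
ft_force: [1.0, -0.2, 0.6]
finger_gap: 0.0601
grip_force: 0.0
```

Run:
```python
from h import *
plan([.50,-.18,.23],79.6)
```

```text
at [ 0.3419 -0.3938  0.2315] turn [-0.0002 -0.     -0.1392] shift [-1.0634 -0.0192  0.0061] dist 0.266 yawerr [ -0.03  -0.   -25.05]
```

Call:
move_arm:
  moves: [0, 0, -0.04, -0.2, 0, 0, 60, 0, 0, -0.08, -0.4, 0, 0, 60, 0, 0, -0.12, -0.6, 0, 0, 60, 0, 0, -0.14, -0.8, 0, 0, 60, 0, 0, -0.14, -1.0, -0.02, 0, 60]

```text
clock: 1.3
tool_pos: [0.4917, -0.1936, 0.2318]
eef_rot: [0.0, -0.64, 0.769, -0.0]
ft_force: [0.6, -1.1, -0.3]
finger_gap: 0.0598
grip_force: 0.0
```

Run:
```python
from h import *
plan([.637,.003,.13],79.6)
```

```text
at [ 0.4917 -0.1936  0.2318] turn [-0.0002  0.     -0.0002] shift [-0.8787 -0.4289  0.4075] dist 0.265 yawerr [-0.04  0.01 -0.04]
```

Call:
move_arm:
  moves: [0, 0, 0, -0.18, -0.08, 0.05, 60, 0, 0, 0, -0.36, -0.17, 0.12, 60, 0, 0, 0, -0.54, -0.25, 0.2, 60, 0, 0, 0, -0.72, -0.34, 0.28, 60, 0, 0, 0, -0.88, -0.43, 0.34, 60]

```text
clock: 1.8
tool_pos: [0.6317, -0.0043, 0.1485]
eef_rot: [-0.0, -0.639, 0.769, 0.0]
ft_force: [1.1, -0.9, 0.5]
finger_gap: 0.0597
grip_force: 0.0
```

Call:
move_arm:
  moves: [0, 0, 0, 0, 0, 0.02, 60, 0, 0, 0, 0, 0.04, 60, 0, 0, 0, 0, 0.06, 60, 0, 0, 0, 0, 0.06, 60, 0, 0, 0, 0, 0.06, 60]

```text
invalid input
```

Run:
```python
from h import *
plan([.637,.003,.056],79.6)
t=cam('top');s=cam('scene')
a=cv2.resize(t['image'][160:250,220:345],None,fx=3,fy=3,interpolation=cv2.INTER_CUBIC)
b=cv2.resize(s['image'][150:250,260:370],None,fx=5,fy=5,interpolation=cv2.INTER_CUBIC)
im=np.zeros((500,800,3),'uint8');im[:270,:250]=a[:,75:325];im[:,250:]=b;cv2.imwrite('pics/c.png',im[:,:,::-1])
```

```text
at [ 0.6317 -0.0043  0.1485] turn [ 0.0002 -0.     -0.0006] shift [-0.0325 -0.0156  0.3701] dist 0.093 yawerr [ 0.03 -0.01 -0.12]
```

View pics/c.png

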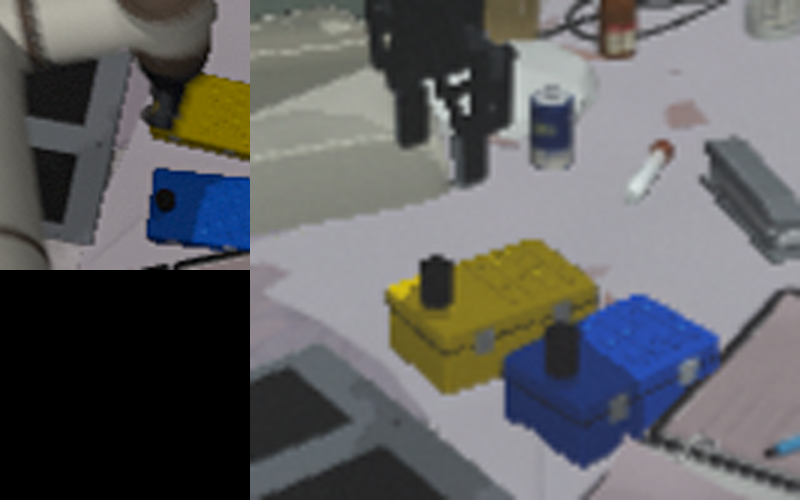

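The picture shows the fingers (tips near crop (410,140) and (470,180)) hanging above the yellow knob at crop (437,265), so the alignment looks right.

Call:
move_arm:
  moves: [0, 0, 0, 0, 0, 0.04, 60, 0, 0, 0, 0, 0.09, 60, 0, 0, 0, 0, 0.14, 60, 0, 0, 0, 0, 0.18, 60, 0, 0, 0, 0, 0.18, 60]

```text
invalid input
```

Run:
```python
from h import *
plan([.637,.003,.056],79.6)
s=cam('scene');save(s,'s2.png')
b=cv2.resize(s['image'][160:240,260:340],None,fx=6,fy=6,interpolation=cv2.INTER_CUBIC)
cv2.imwrite('pics/d.png',b[:,:,::-1])
```

```text
at [ 0.6328 -0.0019  0.1455] turn [ 0.0012 -0.0004  0.0007] shift [-0.0228 -0.0145  0.3579] dist 0.09 yawerr [ 0.21 -0.07  0.13]
```

View pics/d.png

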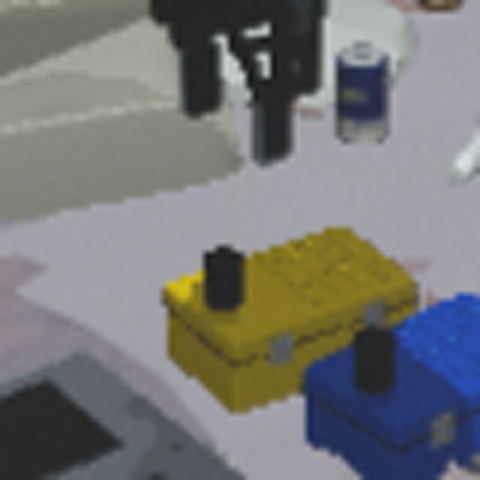

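The fingers are above and slightly right of the yellow knob at crop (222,275); the call was one number short per row, so I'll redo it.

Call:
move_arm:
  moves: [0, 0, 0, -0.01, -0.01, 0.04, 60, 0, 0, 0, -0.02, -0.015, 0.1, 60, 0, 0, 0, -0.02, -0.015, 0.16, 60, 0, 0, 0, -0.02, -0.015, 0.2, 60, 0, 0, 0, -0.02, -0.015, 0.2, 60]

```text
clock: 2.45
tool_pos: [0.6342, -0.0028, 0.0974]
eef_rot: [-0.002, -0.639, 0.77, 0.001]
ft_force: [0.0, 0.3, 0.2]
finger_gap: 0.0599
grip_force: 0.0
```

Run:
```python
from h import *
plan([.637,.003,.056],79.6)
t=cam('top');s=cam('scene')
print(proj(s,[[.637,.003,.078]]),proj(s,[ctrl.sense()['tool_pos']]))
b=cv2.resize(s['image'][160:240,260:340],None,fx=6,fy=6,interpolation=cv2.INTER_CUBIC)
cv2.imwrite('pics/e.png',b[:,:,::-1])
```

```text
at [ 0.6342 -0.0028  0.0974] turn [ 0.0012 -0.0004 -0.0012] shift [-0.0251 -0.0073  0.1656] dist 0.042 yawerr [ 0.21 -0.07 -0.22]
[[297.30457059 201.86901657]] [[298.62556549 195.57962461]]
```

View pics/e.png

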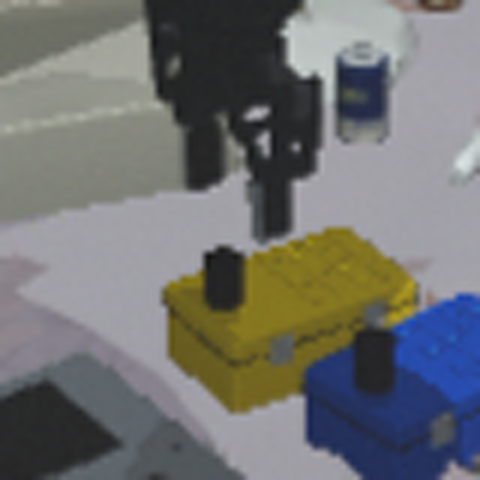

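The fingertip midpoint at crop (238,212) agrees with the projected TCP, and the knob top at (224,250) agrees with the measured knob; the fingers need about 6 mm more toward the dock.

Call:
move_arm:
  moves: [0, 0, 0, -0.025, -0.007, 0.04, 60, 0, 0, 0, -0.025, -0.007, 0.08, 60, 0, 0, 0, -0.025, -0.007, 0.12, 60, 0, 0, 0, -0.025, -0.007, 0.16, 60, 0, 0, 0, -0.025, -0.007, 0.16, 60]

```text
clock: 3.05
tool_pos: [0.6372, 0.0038, 0.057]
eef_rot: [-0.002, -0.639, 0.769, 0.001]
ft_force: [-0.5, -0.2, 0.1]
finger_gap: 0.0601
grip_force: 0.0
```

Call:
move_arm:
  moves: [0, 0, 0, 0, 0, 0, 40, 0, 0, 0, 0, 0, 0, 20, 0, 0, 0, 0, 0, 0, 10, 0, 0, 0, 0, 0, 0, 10, 0, 0, 0, 0, 0, 0, 10]
  squeeze: 40

```text
clock: 3.55
tool_pos: [0.6387, 0.0041, 0.06]
eef_rot: [0.0, -0.639, 0.769, -0.0]
ft_force: [-1.5, 0.6, 2.0]
finger_gap: 0.0204
grip_force: 39.1
```

Run:
```python
from h import *
s=ctrl.sense();print(s['finger_gap'],s['grip_force'],s['ft_force'])
plan([.637,.003,.08],83)
```

```text
0.020371779707442205 39.086322002112865 [-1.5173724   0.55766163  2.00816076]
at [0.6387 0.0041 0.06  ] turn [-0.0001  0.0001 -0.0196] shift [ 0.0056  0.0059 -0.0801] dist 0.02 yawerr [-0.03  0.02 -3.53]
```

Call:
move_arm:
  moves: [0, 0, 0, 0, 0, -0.02, 10, 0, 0, 0, 0, 0, -0.04, 10, 0, 0, 0, 0, 0, -0.06, 10, 0, 0, -0.01, 0, 0, -0.08, 10, 0, 0, -0.02, 0, 0, -0.1, 10]

```text
clock: 4.05
tool_pos: [0.6385, 0.0041, 0.0846]
eef_rot: [-0.0, -0.663, 0.748, 0.0]
ft_force: [0.3, -0.1, -3.3]
finger_gap: 0.0199
grip_force: 39.2
```

Run:
```python
from h import *
s=ctrl.sense();print(s['finger_gap'],s['grip_force'],s['ft_force'])
plan([.648,.083,.084],83)
t=cam('top');s=cam('scene')
b=cv2.resize(s['image'][165:265,230:350],None,fx=5,fy=5,interpolation=cv2.INTER_CUBIC)
cv2.imwrite('pics/f.png',b[:,:,::-1])
```

```text
0.019941693954702994 39.17768865823746 [ 0.26288745 -0.14940696 -3.31191915]
at [0.6385 0.0041 0.0846] turn [0.0001 0.0001 0.0007] shift [-3.18e-01  3.00e-04  2.30e-03] dist 0.079 yawerr [0.02 0.01 0.13]
```

View pics/f.png

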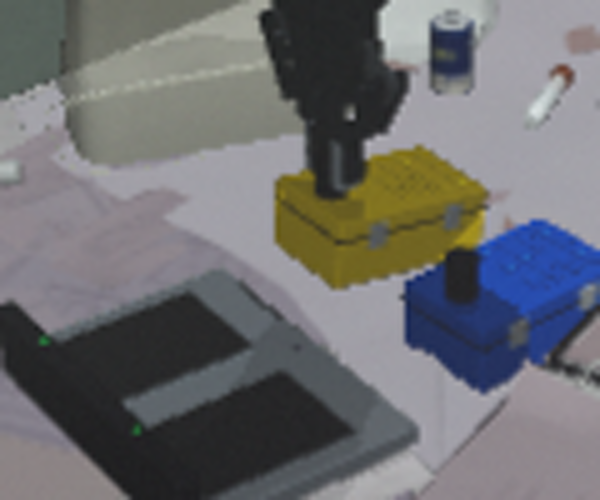

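The case is tipped by the knob with its tail on the table; the blue case is untouched. Now carry it forward over the dock edge.

Call:
move_arm:
  moves: [0, 0, 0, -0.04, 0, 0, 10, 0, 0, 0, -0.1, 0, 0, 10, 0, 0, 0, -0.16, 0, 0, 10, 0, 0, 0, -0.22, 0, 0, 10, 0, 0, 0, -0.25, 0, 0, 10]

```text
clock: 4.65
tool_pos: [0.6465, 0.0685, 0.0842]
eef_rot: [0.0, -0.664, 0.748, -0.0]
ft_force: [0.4, 0.1, -3.2]
finger_gap: 0.0203
grip_force: 39.2
```

Call:
move_arm:
  moves: [0, 0, 0, 0, 0, 0, 10, 0, 0, 0, 0, 0, 0.006, 10, 0, 0, 0, 0, 0, 0.012, 10, 0, 0, 0, 0, 0, 0.018, 10, 0, 0, 0, 0, 0, 0.018, 10]

```text
clock: 5.15
tool_pos: [0.6459, 0.0654, 0.0795]
eef_rot: [-0.0, -0.663, 0.749, 0.0]
ft_force: [0.7, 0.5, -3.9]
finger_gap: 0.0206
grip_force: 39.2
```

Run:
```python
from h import *
plan([.6455,.064,.08],83)
t=cam('top');s=cam('scene')
b=cv2.resize(s['image'][165:265,230:350],None,fx=5,fy=5,interpolation=cv2.INTER_CUBIC)
cv2.imwrite('pics/g.png',b[:,:,::-1])
```

```text
at [0.6459 0.0654 0.0795] turn [ 0.0003 -0.0001  0.0001] shift [ 0.0059  0.001  -0.002 ] dist 0.002 yawerr [ 0.05 -0.02  0.02]
```

View pics/g.png

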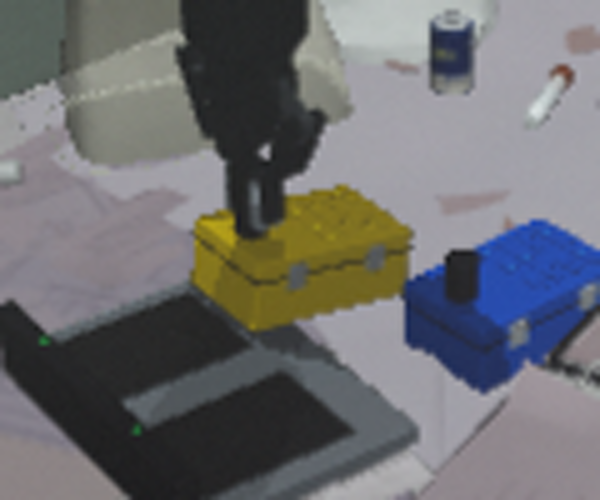

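The case's leading edge now overhangs the dock plate, with the bottom corner near crop (255,330), and the tail is on the table. Next I lower it onto the edge.

Call:
move_arm:
  moves: [0, 0, 0, 0, 0, 0.004, 10, 0, 0, 0, 0, 0, 0.008, 10, 0, 0, 0, 0, 0, 0.012, 10, 0, 0, 0, 0, 0, 0.016, 10, 0, 0, 0, 0, 0, 0.016, 10]

```text
clock: 5.75
tool_pos: [0.6465, 0.0663, 0.0778]
eef_rot: [0.0, -0.663, 0.748, -0.0]
ft_force: [-3.9, 1.2, 5.8]
finger_gap: 0.0202
grip_force: 40.1
```

Call:
move_arm:
  moves: [0, 0, 0, 0, 0, -0.006, 10, 0, 0, 0, 0, 0, -0.006, 30, 0, 0, 0, 0, 0, -0.006, 50, 0, 0, 0, 0, 0, -0.006, 50, 0, 0, 0, 0, 0, -0.006, 50]

```text
clock: 6.25
tool_pos: [0.6464, 0.066, 0.0774]
eef_rot: [0.0, -0.663, 0.749, -0.0]
ft_force: [-0.1, -0.2, -0.6]
finger_gap: 0.0501
grip_force: 0.0
```

Call:
move_arm:
  moves: [0, 0, 0, 0, 0, -0.05, 50, 0, 0, 0, 0, 0, -0.12, 50, 0, 0, 0, 0, 0, -0.2, 50, 0, 0, 0, 0, 0, -0.28, 50, 0, 0, 0, 0, 0, -0.36, 50]

```text
clock: 6.75
tool_pos: [0.6464, 0.066, 0.1693]
eef_rot: [0.0, -0.663, 0.749, -0.0]
ft_force: [0.1, -0.1, -0.1]
finger_gap: 0.0503
grip_force: 0.0
```

Run:
```python
from h import *
s=ctrl.sense();print(s['ft_force'])
plan([.617,-.13,.165],83);plan([.621,-.14,.165],83)
t=cam('top');s=cam('scene')
b=cv2.resize(s['image'][165:265,230:350],None,fx=5,fy=5,interpolation=cv2.INTER_CUBIC)
cv2.imwrite('pics/h.png',b[:,:,::-1])
```

```text
[ 0.05993137 -0.09802351 -0.0707534 ]
at [0.6464 0.066  0.1693] turn [-0.0004  0.0001  0.0004] shift [0.7926 0.0224 0.0171] dist 0.198 yawerr [-0.07  0.02  0.08]
at [0.6464 0.066  0.1693] turn [-0.0004  0.0001  0.0004] shift [0.8304 0.0017 0.0172] dist 0.208 yawerr [-0.07  0.02  0.08]
```

View pics/h.png

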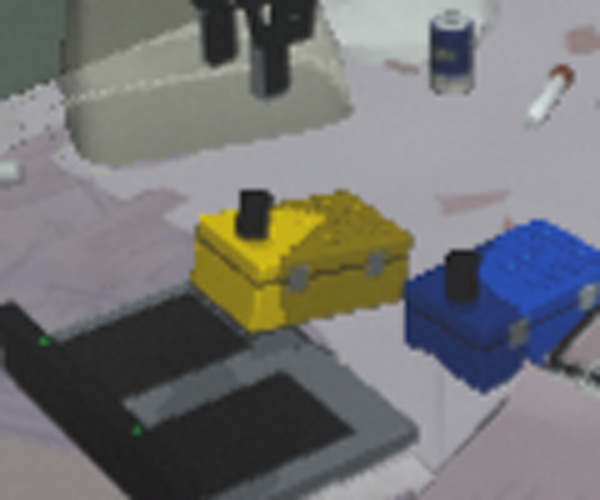

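The case rests on the dock edge with its tail on the table and the gripper is clear above, fingers at crop (245,60). Next I go behind the tail.

Call:
move_arm:
  moves: [0, 0, 0, 0.12, 0, 0, 50, 0, 0, 0, 0.26, 0, 0, 50, 0, 0, 0, 0.4, 0, 0, 50, 0, 0, 0, 0.52, 0, 0, 50, 0, 0, 0, 0.58, 0, 0, 50]

```text
clock: 7.35
tool_pos: [0.628, -0.08, 0.1672]
eef_rot: [-0.0, -0.662, 0.749, 0.0]
ft_force: [0.3, -0.2, 0.6]
finger_gap: 0.0503
grip_force: 0.0
```

Call:
move_arm:
  moves: [0, 0, 0, 0, 0, 0.1, 50, 0, 0, 0, 0, 0, 0.24, 50, 0, 0, 0, 0, 0, 0.38, 50, 0, 0, 0, 0, 0, 0.5, 50, 0, 0, 0, 0, 0, 0.54, 50]

```text
clock: 7.85
tool_pos: [0.6263, -0.0776, 0.0287]
eef_rot: [-0.003, -0.663, 0.749, 0.002]
ft_force: [-1.0, -0.7, 0.1]
finger_gap: 0.05
grip_force: 0.0
```

Run:
```python
from h import *
s=ctrl.sense();print(s['ft_force'])
plan([.652,.08,.03],83)
t=cam('top')
hsv=cv2.cvtColor(t['image'],cv2.COLOR_RGB2HSV);m=cv2.inRange(hsv,(22,120,60),(35,255,255));m[:,:250]=0
c=max(cv2.findContours(m,0,2)[0],key=cv2.contourArea);r=cv2.minAreaRect(c);print(cv2.contourArea(c),ray(t,cv2.boxPoints(r),.06).round(3).tolist())
```

```text
[-1.00799051 -0.66860822  0.08409752]
at [ 0.6263 -0.0776  0.0287] turn [ 0.0022 -0.0003  0.0003] shift [-0.6382 -0.0256 -0.0061] dist 0.16 yawerr [ 0.39 -0.06  0.05]
383.0 [[0.644, 0.068, 0.06], [0.649, -0.028, 0.06], [0.59, -0.032, 0.06], [0.585, 0.064, 0.06]]
```

Call:
move_arm:
  moves: [0, 0, 0, -0.04, 0, 0, 50, 0, 0, 0, -0.08, 0, 0, 50, 0, 0, 0, -0.12, 0, 0, 50, 0, 0, 0, -0.16, 0, 0, 50, 0, 0, 0, -0.2, 0, 0, 50]

```text
clock: 8.4
tool_pos: [0.6352, -0.0279, 0.0337]
eef_rot: [0.0, -0.663, 0.748, -0.001]
ft_force: [-0.3, -5.7, 2.6]
finger_gap: 0.0498
grip_force: 2.7
```

Call:
move_arm:
  moves: [0, 0, 0, -0.03, 0, 0, 50, 0, 0, 0, -0.06, 0, 0, 50, 0, 0, 0, -0.09, 0, 0, 50, 0, 0, 0, -0.12, 0, 0, 50, 0, 0, 0, -0.15, 0, 0, 50]

```text
clock: 8.9
tool_pos: [0.6388, 0.0024, 0.0366]
eef_rot: [-0.005, -0.664, 0.748, -0.003]
ft_force: [-6.1, -36.1, 27.7]
finger_gap: 0.0501
grip_force: 18.5
```

Run:
```python
from h import *
s=ctrl.sense();print(s['ft_force'])
plan([.652,.078,.03],83)
t=cam('top');s=cam('scene')
b=cv2.resize(s['image'][165:265,230:350],None,fx=4,fy=4,interpolation=cv2.INTER_CUBIC)
a=cv2.resize(t['image'][160:250,220:345],None,fx=3,fy=3,interpolation=cv2.INTER_CUBIC)[:,:320]
im=np.zeros((400,800,3),'uint8');im[:270,:320]=a;im[:,320:]=b;cv2.imwrite('pics/i.png',im[:,:,::-1])
```

```text
[ -6.10221343 -36.09853582  27.67739405]
at [0.6388 0.0024 0.0366] turn [ 0.0007 -0.0034  0.001 ] shift [-0.3068 -0.0165  0.0232] dist 0.077 yawerr [ 0.13 -0.61  0.17]
```

View pics/i.png

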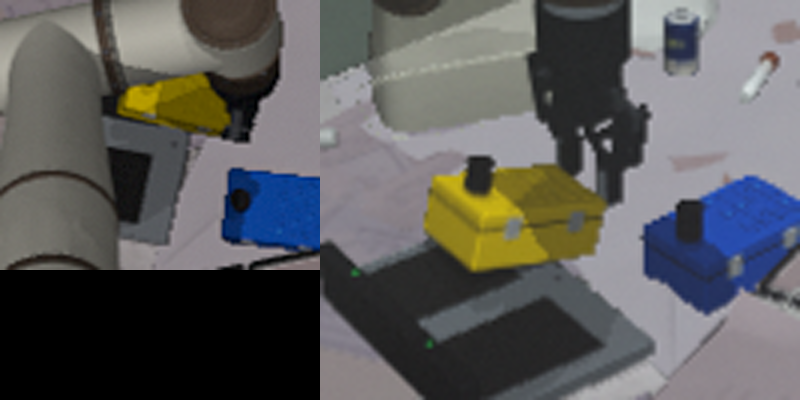

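The case is well up the edge but still nose-high, and the fingers are pinning the tail down (Fz 28 N). I'll back off to let it tip flat.

Call:
move_arm:
  moves: [0, 0, 0, 0.01, 0, -0.01, 50, 0, 0, 0, 0.02, 0, -0.02, 50, 0, 0, 0, 0.04, 0, -0.03, 50, 0, 0, 0, 0.06, 0, -0.03, 50, 0, 0, 0, 0.06, 0, -0.03, 50]

```text
clock: 9.5
tool_pos: [0.6372, -0.0062, 0.0397]
eef_rot: [-0.0, -0.663, 0.749, 0.0]
ft_force: [-0.9, -0.2, -0.0]
finger_gap: 0.0501
grip_force: 0.0
```

Run:
```python
from h import *
s=ctrl.sense();print(s['ft_force'],s['grip_force'])
plan([.652,.078,.04],83)
t=cam('top');s=cam('scene')
b=cv2.resize(s['image'][165:265,230:350],None,fx=4,fy=4,interpolation=cv2.INTER_CUBIC)
a=cv2.resize(t['image'][160:250,220:345],None,fx=3,fy=3,interpolation=cv2.INTER_CUBIC)[:,:320]
im=np.zeros((400,800,3),'uint8');im[:270,:320]=a;im[:,320:]=b;cv2.imwrite('pics/j.png',im[:,:,::-1])
```

```text
[-0.874894   -0.20356433 -0.01706646] 0.0
at [ 0.6372 -0.0062  0.0397] turn [0.0002 0.     0.0002] shift [-0.3416 -0.0177 -0.0014] dist 0.086 yawerr [0.03 0.   0.04]
```

```bash
cat >> h.py <<'E'
U=np.array([.122,.9925,0]);L=np.array([-.9925,.122,0]);PC=np.array([.6555,.148,0])
def side():
    c=cam('scene');hsv=cv2.cvtColor(c['image'],cv2.COLOR_RGB2HSV);m=cv2.inRange(hsv,(20,110,35),(36,255,255))
    k,l,st,ce=cv2.connectedComponentsWithStats(m)
    i=min((i for i in range(1,k) if st[i,4]>300),key=lambda i:np.hypot(*(ce[i]-[285,215])))
    ys,xs=np.where(l==i); print('blob',st[i])
    uv=np.array([(x,ys[xs==x].max()+.5) for x in range(xs.min(),xs.max()+1)],float)
    p=cv2.undistortPoints(uv.reshape(-1,1,2),c['K'],c['D']).reshape(-1,2)
    d=np.c_[p,np.ones(len(p))]@c['R'];o=-c['R'].T@c['t']
    P0=PC+.038*L; w=((P0-o)@L)/(d@L); P=o+d*w[:,None]
    print('u(mm from pad centre), z(mm):',[(int(round(a*1e3)),int(round(b*1e3))) for a,b in zip((P-PC)@U,P[:,2])])
E
python3 -c "
from h import *
side()"
```

```text
blob [254 205  44  34 932]
u(mm from pad centre), z(mm): [(35, 91), (33, 66), (30, 65), (27, 60), (24, 55), (21, 50), (18, 45), (15, 40), (12, 35), (9, 30), (6, 25), (2, 24), (-1, 18), (-5, 17), (-8, 15), (-12, 14), (-15, 16), (-19, 14), (-23, 17), (-26, 15), (-30, 14), (-33, 16), (-37, 14), (-41, 16), (-44, 15), (-48, 17), (-52, 15), (-56, 14), (-59, 16), (-63, 14), (-67, 17), (-71, 15), (-74, 13), (-78, 16), (-82, 14), (-86, 16), (-90, 15), (-94, 17), (-97, 15), (-101, 18), (-105, 20), (-109, 18), (-113, 17), (-117, 19)]
```

The measured lower edge is level at z ≈ 16 mm from u = -117 to 0 mm, so the case now lies flat on the dock with about 60 mm to go.

Call:
move_arm:
  moves: [0, 0, 0, -0.05, -0.005, 0, 50, 0, 0, 0, -0.1, -0.01, 0, 50, 0, 0, 0, -0.15, -0.015, 0, 50, 0, 0, 0, -0.2, -0.018, 0, 50, 0, 0, 0, -0.25, -0.018, 0, 50]

```text
clock: 10.15
tool_pos: [0.6496, 0.0568, 0.0399]
eef_rot: [-0.0, -0.663, 0.748, -0.0]
ft_force: [-0.9, -2.4, 0.6]
finger_gap: 0.0499
grip_force: 1.2
```

```bash
python3 -c "
from h import *
plan([.647,.078,.04],83)
side()"
```

```text
at [0.6496 0.0568 0.0399] turn [ 0.0001 -0.0001  0.0005] shift [-0.0831  0.0207 -0.0006] dist 0.021 yawerr [ 0.01 -0.02  0.09]
blob [242 208  46  36 972]
u(mm from pad centre), z(mm): [(73, 107), (73, 75), (70, 67), (68, 63), (65, 58), (62, 53), (59, 48), (56, 43), (53, 38), (50, 33), (47, 32), (44, 27), (41, 22), (38, 17), (35, 15), (31, 18), (27, 16), (24, 18), (20, 17), (17, 15), (13, 17), (10, 16), (6, 18), (3, 16), (-1, 18), (-5, 17), (-8, 15), (-12, 18), (-15, 16), (-19, 18), (-23, 17), (-26, 15), (-30, 17), (-33, 16), (-37, 18), (-41, 16), (-45, 18), (-48, 17), (-52, 15), (-56, 18), (-59, 16), (-63, 18), (-67, 17), (-71, 19), (-75, 17), (-78, 16)]
```

Call:
move_arm:
  moves: [0, 0, 0, -0.015, 0, 0, 50, 0, 0, 0, -0.03, 0, 0, 50, 0, 0, 0, -0.045, 0, 0, 50, 0, 0, 0, -0.06, 0, 0, 50, 0, 0, 0, -0.07, 0, 0, 50]

```text
clock: 10.7
tool_pos: [0.6516, 0.0729, 0.0399]
eef_rot: [-0.0, -0.663, 0.749, 0.0]
ft_force: [-0.5, -1.8, 0.8]
finger_gap: 0.0501
grip_force: 1.2
```

Call:
move_arm:
  moves: [0, 0, 0, -0.005, 0, 0, 50, 0, 0, 0, -0.01, 0, 0, 50, 0, 0, 0, -0.015, 0, 0, 50, 0, 0, 0, -0.02, 0, 0, 50, 0, 0, 0, -0.02, 0, 0, 50]

```text
clock: 11.2
tool_pos: [0.6522, 0.0781, 0.0399]
eef_rot: [0.0, -0.663, 0.749, 0.0]
ft_force: [-0.3, -1.8, 0.3]
finger_gap: 0.0501
grip_force: 0.8
```

```bash
python3 -c "
from h import *
plan([.647,.078,.04],83)
side()"
```

```text
at [0.6522 0.0781 0.0399] turn [0.     0.     0.0004] shift [ 0.0028  0.0206 -0.0005] dist 0.005 yawerr [0.   0.01 0.07]
blob [236 211  46  34 910]
u(mm from pad centre), z(mm): [(94, 95), (91, 90), (88, 85), (85, 81), (83, 76), (80, 71), (77, 70), (74, 65), (71, 61), (68, 56), (65, 51), (63, 43), (60, 38), (57, 33), (54, 28), (51, 26), (48, 21), (45, 16), (42, 15), (38, 17), (35, 15), (31, 18), (27, 16), (24, 18), (20, 17), (17, 15), (13, 17), (10, 16), (6, 18), (3, 16), (-1, 18), (-5, 17), (-8, 15), (-12, 18), (-15, 16), (-19, 18), (-23, 17), (-26, 15), (-30, 17), (-33, 16), (-37, 18), (-41, 16), (-45, 18), (-48, 17), (-52, 15), (-56, 18)]
```

Call:
move_arm:
  moves: [0, 0, 0, -0.006, 0, 0, 50, 0, 0, 0, -0.012, 0, 0, 50, 0, 0, 0, -0.018, 0, 0, 50, 0, 0, 0, -0.024, 0, 0, 50, 0, 0, 0, -0.024, 0, 0, 50]

```text
clock: 11.75
tool_pos: [0.6514, 0.0794, 0.04]
eef_rot: [-0.004, -0.662, 0.75, -0.0]
ft_force: [-1.4, -15.2, 3.1]
finger_gap: 0.0499
grip_force: 7.4
```

Contact with the back stop: 15 N and no further travel. One more gentle press to square it up, then I retreat.

Call:
move_arm:
  moves: [0, 0, 0, -0.006, 0, 0, 50, 0, 0, 0, -0.006, 0, 0, 50, 0, 0, 0, -0.006, 0, 0, 50, 0, 0, 0, -0.006, 0, 0, 50, 0, 0, 0, -0.006, 0, 0, 50]

```text
clock: 12.25
tool_pos: [0.6513, 0.0794, 0.0401]
eef_rot: [-0.004, -0.662, 0.75, -0.0]
ft_force: [-2.7, -18.8, 4.3]
finger_gap: 0.0502
grip_force: 9.4
```

Call:
move_arm:
  moves: [0, 0, 0, 0.04, 0, 0, 50, 0, 0, 0, 0.1, 0, 0, 50, 0, 0, 0, 0.2, 0, 0, 50, 0, 0, 0, 0.3, 0, 0, 50, 0, 0, 0, 0.36, 0, 0, 50]

```text
clock: 12.75
tool_pos: [0.6421, -0.0051, 0.0399]
eef_rot: [0.0, -0.663, 0.749, 0.0]
ft_force: [0.3, -0.4, 0.2]
finger_gap: 0.0498
grip_force: 0.0
```

Call:
move_arm:
  moves: [0, 0, 0, 0.05, 0, -0.2, 50, 0, 0, 0, 0.1, 0, -0.4, 50, 0, 0, 0, 0.25, 0, -0.6, 50, 0, 0, 0, 0.4, 0, -0.7, 50, 0, 0, 0, 0.55, 0, -0.7, 50]

```text
clock: 13.25
tool_pos: [0.6283, -0.1409, 0.2209]
eef_rot: [0.004, -0.664, 0.747, -0.004]
ft_force: [1.4, -0.0, 1.1]
finger_gap: 0.05
grip_force: 0.0
```

Call:
move_arm:
  moves: [0, 0, 0, 0.18, 0, 0, 50, 0, 0, 0, 0.36, 0, 0, 50, 0, 0, 0, 0.5, 0, 0, 50, 0, 0, 0, 0.6, 0, 0, 50, 0, 0, 0, 0.6, 0, 0, 50]

```text
clock: 13.75
tool_pos: [0.607, -0.2922, 0.2145]
eef_rot: [0.0, -0.662, 0.75, -0.0]
ft_force: [0.1, 0.4, -0.2]
finger_gap: 0.05
grip_force: 0.0
```

Run:
```python
from h import *
side()
t=cam('top');hsv=cv2.cvtColor(t['image'],cv2.COLOR_RGB2HSV)
for n,lo,hi,z in(('y',(20,110,50),(36,255,255),.066),('b',(105,120,50),(125,255,255),.05)):
    m=cv2.inRange(hsv,lo,hi);m[:,:215]=0
    c=max(cv2.findContours(m,0,2)[0],key=cv2.contourArea);bx=cv2.boxPoints(cv2.minAreaRect(c));P=ray(t,bx,z)
    print(n,cv2.contourArea(c),bx.round(1).tolist(),[(round((p-PC)@U*1e3),round((p-PC)@L*1e3)) for p in P],[round(np.degrees(np.arctan2(*(P[(i+1)%4]-P[i])[1::-1])),1) for i in range(4)])
```

```text
blob [235 211  47  34 898]
u(mm from pad centre), z(mm): [(95, 112), (94, 95), (91, 93), (88, 85), (85, 81), (83, 76), (80, 71), (77, 70), (74, 65), (71, 61), (68, 56), (65, 51), (63, 43), (60, 38), (57, 33), (54, 28), (51, 26), (48, 21), (45, 16), (42, 15), (38, 17), (35, 15), (31, 18), (27, 16), (24, 18), (20, 17), (17, 15), (13, 17), (10, 16), (6, 18), (3, 16), (-1, 15), (-5, 17), (-8, 15), (-12, 18), (-15, 16), (-19, 14), (-23, 17), (-26, 15), (-30, 17), (-33, 16), (-37, 18), (-41, 16), (-44, 15), (-48, 17), (-52, 15), (-56, 18)]
y 906.5 [[235.1999969482422, 194.1999969482422], [240.3000030517578, 168.5], [279.20001220703125, 176.1999969482422], [274.0, 202.0]] [(62, 47), (64, -39), (-64, -36), (-65, 50)] [np.float64(-5.4), np.float64(-98.4), np.float64(173.6), np.float64(81.8)]
b 233.5 [[293.20001220703125, 239.5], [296.20001220703125, 215.39999389648438], [309.3999938964844, 217.0], [306.3999938964844, 241.1999969482422]] [(-147, 154), (-141, 77), (-183, 74), (-189, 152)] [np.float64(-2.9), np.float64(-93.9), np.float64(176.7), np.float64(86.1)]
```

```bash
python3 -c "
from h import *
print(ctrl.sense()['clock'],ctrl.sign_off())"
```

```text
the job is handed in; nothing more can be done
13.85 None
```

The yellow case was tipped by its knob onto the dock edge, released, then pushed until it lay flat, square and against the back stop, with no sign the blue case moved; handed in at 13.85 s, and I viewed 11 pictures, one over the limit of 10.

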